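# Dose the cleaning unit, refit its selector knob and hold it in to start

### The arm

A 6-joint arm with a two-finger parallel gripper is mounted at the origin on the work surface. World frame = base frame: x ahead of the robot, y to its left, z up, the work surface at z = 0. Lengths are in m, angles in rad, forces in N, time in s.
With the tool pointing down it reaches from about 0.35 to 1 m from the base axis. Payload 7.1 kg.
Tool frame: the origin (TCP) lies between the finger pads; the fingertips stand 22 mm ahead of it and the grasp point (between the pads) lies 3 mm ahead of it; x points along the fingers, y is the direction in which the jaws open and shut, and the axes are right-handed (so a half turn about x gives the same grasp; the last joint's range is limited). The gripper opens to 85 mm and grips with 20 to 120 N. Pads are 22 mm wide; open, the fingers measure 114 mm over their backs; the gripper's body (76 mm by 85 mm) begins 54 mm behind the grasp point. The pads swing forward as they close: fully open they stand 13 mm farther back than shut.
Start: joints at [-1.261, 0.423, 1.63, -0, 1.089, -0.019], TCP at [0.202, -0.591, 0.253] pointing down, gripper open.
Joint ranges: [-3, 3], [-0.9, 2.11], [0.09, 2.58], [-1.31, 4.45], [0.11, 2.69], [-2.54, 2.54]. Speed limits (rad/s): [2.39, 2.39, 3.01, 3.14, 3.14, 3.14].

### API

Orientations are given as a rotation vector (axis times angle).
In Python, from rig import manip gives the robot as it stands. The module is installed in compiled form; this text tells all that it offers. Calls block until the motion is done:
- manip.move_to(position, orientation): joint-space move of the TCP to a pose.
- manip.servo_line(position, orientation=None, rate=0.15): straight line of the TCP; orientation=None keeps the orientation; rate is the mean speed in m/s.
- manip.set_joints(angles): joint-space move.
- manip.command_gripper(opening, f_grip=None): finger opening in m; f_grip is the grip in N (None keeps the last); returns when the fingers have stopped.
- manip.hold(seconds).
- manip.solve_ik(position, orientation): joint angles nearest the present ones, or None.
- manip.camera(name): name is "side" or "top" or "wrist"; returns a dict with "image" (480x640x3 uint8, red, green, blue), "fx", "fy", "cx", "cy" (pixels), "k1" (the pictures are not rectified: a ray, as slopes to the right and down, at radius r is drawn at 1 + k1 r^2 times it, then the intrinsics apply), "cam_to_world" (4x4, takes a point from camera to world coordinates); the wrist camera has in their place "mount" (4x4, takes a point from camera to tool coordinates, whose origin is the TCP and whose axes are the tool frame's). Camera axes: x right, y down, z forward; pixel columns grow to the right and rows downward; lengths in m; the calibration is good to about 2 mm. A picture is of the moment at which its call begins: read the wrist's pose just before it. There is no depth.
A pose or a line that the arm cannot do raises manip.IKError and nothing moves.
- manip.sign_off(): hands the job in, once; it reports no verdict.
Readings, each from a call of its own:
- manip.get_time(): time.
- manip.get_joint_positions(): joint angles.
- manip.get_joint_vel(): joint speeds.
- manip.get_tau(): joint torques, N m.
- manip.get_position(): TCP position.
- manip.get_ee_rot(): TCP orientation.
- manip.get_contact_force(): force on the tool from outside, world axes, zero at the start.
- manip.get_torque(): the same for the moment, N m.
- manip.get_width(): finger opening in m.
Only numpy, scipy, OpenCV 4.12 (cv2) and the standard library are available. Lean on these libraries where they do the work, as an engineer would, in place of code of your own. Each camera call takes 0.05 s, during which the arm holds its last target. There are 200 camera calls.

### The job

Start the cleaning unit on the coffee counter: first move exactly two of the four white tablets from the blue mat into the unit's round black dish, leaving the other two on the mat. Then pick up the red knob, turn it so that its white pointer line matches the white line at the foot of the brass D-shaft, push it fully home on the shaft, and go on pressing it down so that the sprung shaft is pushed in; finish while still holding it pressed, without letting go. Leave the steel measure, cup, tamper and brush where they are.

Things in the scene. Friction and masses are not known exactly. Their poses are not given: they have to be found in the camera images.
- unit: the cleaning unit: fixed stainless box 280 (x) x 180 (y) x 55 mm high; origin at the centre of its underside on the counter, x along its length. On its flat top (deck) 55 mm above the counter: the dish 70 mm towards -x of the centre, the shaft 75 mm towards +x
- dish (a point): centre of the inner floor of the round black dish on the deck, 57 mm above the counter; inside radius 56 mm, rim 8 mm above this floor, wall 3 mm; axes as the unit's
- shaft_tip (a point): top centre of the upright brass D-shaft, 32 mm above the deck when not pressed; 14 mm diameter, one flat 3 mm from the axis, top 4 mm tapered to 9 mm. z points up; x points square out through the flat. At its foot a black disc (radius 34 mm, 2 mm thick) bears a white line on the flat's side, along +x. Its turning angle is random; it turns only stiffly (0.5 N m)
- shaft (a joint): how far the shaft is pushed down into the unit, m: 0 = up, 0.007 = end stop; a spring of 4 N at 0, rising to 9.6 N at the stop
- knob: loose red knob, about 70 g, standing on the counter, bore down: round skirt 56 mm across, 4 mm thick; on it an upright bar grip 50 mm long (along x), 26 mm thick (along y), up to 40 mm above the underside; grip it across the 26 mm, anywhere above the skirt. Origin: centre of its underside, on the bore's axis. A white pointer line on top runs from the centre along +x
- bore_end (a point): end of the knob's D bore, on its axis, 20 mm above its underside (half-way up the knob); axes as the knob's. Bore 20 mm deep, 1 mm wider all round than the shaft, funnel 3 mm wide and 4 mm deep at the mouth; its flat is on +x, so knob x must point as shaft x. It meets shaft_tip when home: then (shaft up) the underside is 12 mm above the deck
- mat: blue mat, fixed, 170 x 170 x 3 mm; origin at the centre of its underside on the counter; the tablets lie on it in a 2 x 2 pattern about 84 mm apart along its x and y
- tablet0 (a point): cleaning tablet 0: white round disc, 30 mm across, 12 mm thick, lying flat; the point is its centre, 6 mm above its underside. All four tablets are alike, any two will do
- tablet1 (a point): cleaning tablet 1: white round disc, 30 mm across, 12 mm thick, lying flat; the point is its centre, 6 mm above its underside. All four tablets are alike, any two will do
- tablet2 (a point): cleaning tablet 2: white round disc, 30 mm across, 12 mm thick, lying flat; the point is its centre, 6 mm above its underside. All four tablets are alike, any two will do
- tablet3 (a point): cleaning tablet 3: white round disc, 30 mm across, 12 mm thick, lying flat; the point is its centre, 6 mm above its underside. All four tablets are alike, any two will do
- jigger: bystander: steel hourglass spirit measure, 44 mm across, 65 mm high, standing; origin at the centre of its underside. It and the knob swap places at random
- cup: bystander: white cup, 80 mm across, 90 mm high; origin at the centre of its underside
- tamper: bystander: red tamper, 58 mm across, 86 mm high, standing; origin at the centre of its underside
- brush: bystander: brush with red handle, lying; origin at the middle of its underside
There are look-alikes about, which are no part of the job. There is more than one size of the knob; the job needs the smallest. Leave any green look-alike of the mat alone.

How it is judged:
By the outcome, as a careful person would: the job done as asked, in the order asked, and still so for the second after the job is handed in, while the arm keeps its last pose, push and grip.
It also fails if it takes over 72 s, if anything falls off the work surface, if the arm or the gripper's body presses on something with over 40 N, if the wrist force passes 120 N, or if a joint passes its speed limit or range.

## Working session

There is one attempt and no reset: what is moved stays moved. The work goes in short steps, each a Python script; the robot and the scene stay as the last script left them, time stands still between calls to the robot, and variables do not carry over. Pictures are saved under pics/ and viewed, about 8 in all and at most 12, crops included, and the job is handed in when it is done.

```bash
mkdir -p pics; cat > h.py <<'E'
import numpy as np, cv2, pickle
from scipy.spatial.transform import Rotation as R
from rig import manip
def snap(name, fn=None):
    p=np.array(manip.get_position()); o=np.array(manip.get_ee_rot())
    c=manip.camera(name)
    if 'mount' in c:
        T=np.eye(4); T[:3,:3]=R.from_rotvec(o).as_matrix(); T[:3,3]=p
        c['cam_to_world']=T@np.array(c['mount'])
    c['T']=np.array(c['cam_to_world'])
    if fn:
        cv2.imwrite('pics/'+fn+'.png',c['image'][:,:,::-1]); pickle.dump(c,open('pics/'+fn+'.pkl','wb'))
    return c
def ray(c,u,v):
    d=np.array([(u-c['cx'])/c['fx'],(v-c['cy'])/c['fy']]); s=d.copy()
    for _ in range(20): s=d/(1+c['k1']*(s@s))
    r=c['T'][:3,:3]@np.array([s[0],s[1],1.]); return c['T'][:3,3],r
def plane(c,u,v,z):
    o,r=ray(c,u,v); return o+r*(z-o[2])/r[2]
def proj(c,P):
    q=np.linalg.inv(c['T'])@np.append(P,1); s=q[:2]/q[2]; s=s*(1+c['k1']*(s@s))
    return np.array([c['cx']+c['fx']*s[0],c['cy']+c['fy']*s[1]])
def tri(obs):
    A=np.zeros((3,3)); b=np.zeros(3); L=[]
    for c,u,v in obs:
        o,r=ray(c,u,v); r=r/np.linalg.norm(r); M=np.eye(3)-np.outer(r,r); A+=M; b+=M@o; L.append((o,M))
    P=np.linalg.solve(A,b); return P, max(np.linalg.norm(M@(P-o)) for o,M in L)
def down(yaw):  # tool x down, tool y (jaw) at angle yaw in world
    y=np.array([np.cos(yaw),np.sin(yaw),0]); x=np.array([0,0,-1.])
    return R.from_matrix(np.array([x,y,np.cross(x,y)]).T).as_rotvec()
E
python3 - <<'E'
from h import *
for n in ('top','side','wrist'):
    c=snap(n,n+'0'); print(n,c['fx'],c['k1'],c['T'].round(3).tolist())
print(manip.get_time(), R.from_rotvec(manip.get_ee_rot()).as_matrix().round(3).tolist())
E
```

```text
top 437.58939325122003 -0.007555585742318907 [[0.0, -0.998, 0.066, 0.474], [-1.0, 0.0, 0.012, -0.007], [-0.012, -0.066, -0.998, 1.239], [0.0, 0.0, 0.0, 1.0]]
side 455.43976281304134 0.026376075994350608 [[0.996, -0.028, 0.089, 0.464], [-0.09, -0.538, 0.838, -0.887], [0.024, -0.843, -0.538, 0.659], [0.0, 0.0, 0.0, 1.0]]
wrist 417.166053846073 -0.07689448168604839 [[0.322, -0.904, -0.28, 0.274], [-0.947, -0.308, -0.095, -0.568], [0.0, 0.296, -0.955, 0.373], [0.0, 0.0, 0.0, 1.0]]
0.15 [[-0.0, 0.323, -0.946], [0.001, -0.946, -0.323], [-1.0, -0.001, -0.0]]
```

View pics/top0.png

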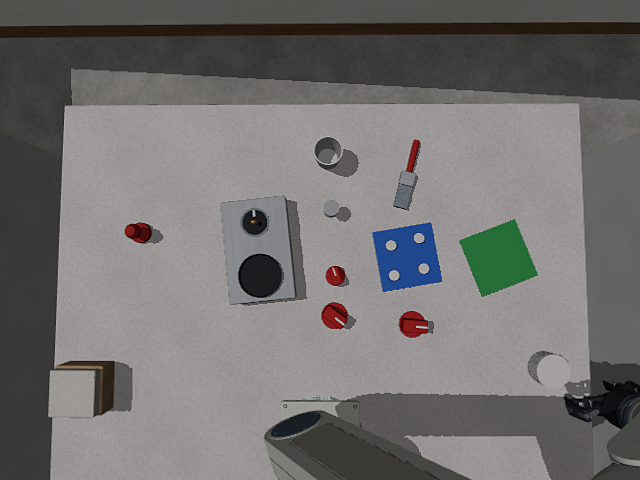

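View pics/side0.png

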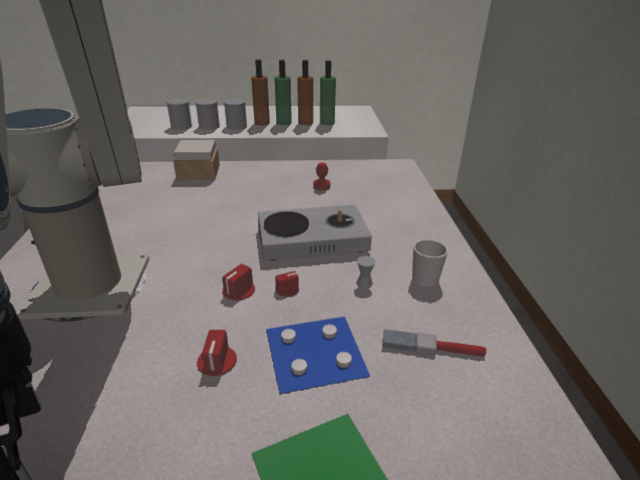

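Top view: the blue mat is at (407,257) with tablets at (391,245), (419,238), (394,275) and (424,268). The unit is at (260,250), with the dish at (261,275) and the shaft at (255,221). There are three red knobs, at (335,275), (334,316) and (412,324), and the smallest looks like (335,275). The tamper (137,232) is not a knob. I'll measure from both views and confirm with a crop.

```bash
python3 - <<'E'
from h import *
t=pickle.load(open('pics/top0.pkl','rb')); s=pickle.load(open('pics/side0.pkl','rb'))
def blobs(c,lo,hi,box,amin):
    h=cv2.cvtColor(c['image'],cv2.COLOR_RGB2HSV); m=cv2.inRange(h,lo,hi)
    k=np.zeros_like(m); x0,y0,x1,y1=box; k[y0:y1,x0:x1]=m[y0:y1,x0:x1]
    n,l,st,ce=cv2.connectedComponentsWithStats(k)
    return [(ce[i].round(1),st[i].tolist()) for i in range(1,n) if st[i,4]>=amin],l
white=((0,0,150),(180,60,255)); 
tt,_=blobs(t,*white,(380,230,435,285),15); ss,_=blobs(s,*white,(275,322,358,380),15)
for a in tt:
    for b in ss:
        P,e=tri([(t,*a[0]),(s,*b[0])])
        if e<.006: print('tab',a[0],a[1][2:],b[0],P.round(4),round(e,4))
for n,b in (('top',blobs(t,(0,150,60),(8,255,255),(300,250,440,345),50)),('top2',blobs(t,(170,150,60),(180,255,255),(300,250,440,345),50)),('side',blobs(s,(0,130,60),(180,255,255),(190,260,310,380),50))):
    print(n,b[0])
b=blobs(t,(0,0,0),(180,255,45),(230,200,290,300),50)[0]; print('dark top',b, [plane(t,*q[0],.057).round(4) for q in b])
b=blobs(s,(0,0,0),(180,255,60),(255,205,360,240),50)[0]; print('dark side',b,[plane(s,*q[0],.057).round(4) for q in b])
b=blobs(t,(100,120,60),(130,255,255),(360,210,450,300),50)[0]; print('mat',[plane(t,*q[0],.003).round(4) for q in b])
for kx in ((335,275),(334,316),(412,324)): print(plane(t,*kx,.02).round(3))
A=cv2.resize(t['image'][245:345,300:440],None,fx=5.7,fy=5.7)[:400,:400]
B=cv2.resize(s['image'][255:385,190:310],(369,400),interpolation=cv2.INTER_CUBIC)
cv2.imwrite('pics/crop1.png',np.hstack([cv2.resize(t['image'][250:350,310:440],(390,300),interpolation=cv2.INTER_CUBIC),cv2.resize(B,(277,300))])[:,:,::-1])
E
```

```text
tab [418.5 237.5] [10, 10, 78] [343.5 357. ] [ 0.5583 -0.2773  0.0163] 0.0007
tab [390.4 244.9] [10, 10, 79] [329.2 328.8] [ 0.5378 -0.1987  0.0163] 0.0008
tab [423.4 268.1] [10, 10, 78] [298.9 364.4] [ 0.4733 -0.2897  0.0159] 0.0009
tab [393.5 274.9] [10, 10, 80] [284.4 323.1] [ 0.4512 -0.2024  0.0404] 0.0027
tab [393.5 274.9] [10, 10, 80] [288.1 333.5] [ 0.4543 -0.2064  0.0159] 0.0008
top [(array([335.1, 275.6]), [326, 266, 19, 20, 263]), (array([333.7, 315.4]), [322, 302, 25, 27, 479]), (array([411.9, 324.2]), [399, 311, 29, 26, 508])]
top2 []
side [(array([237.7, 272.6]), [223, 265, 28, 18, 195]), (array([285.6, 277.7]), [276, 273, 22, 11, 130]), (array([248.5, 292.1]), [241, 284, 14, 15, 65]), (array([289.8, 350.7]), [267, 323, 43, 57, 1602]), (array([212. , 345.3]), [198, 330, 28, 42, 446]), (array([228.7, 360.5]), [220, 348, 16, 26, 212])]
dark top [(array([254.6, 222.4]), [243, 210, 24, 25, 414]), (array([259.7, 275.1]), [239, 254, 43, 44, 1485])] [array([0.5962, 0.1756, 0.057 ]), array([0.4534, 0.1604, 0.057 ])]
dark side [(array([286. , 223.8]), [264, 212, 45, 25, 866]), (array([338.9, 220.8]), [328, 215, 24, 12, 181])] [array([0.4549, 0.1651, 0.057 ]), array([0.5967, 0.1746, 0.057 ])]
mat [array([ 0.5044, -0.2462,  0.003 ])]
[ 0.453 -0.044  0.02 ]
[ 0.34  -0.041  0.02 ]
[ 0.319 -0.255  0.02 ]
```

View pics/crop1.png

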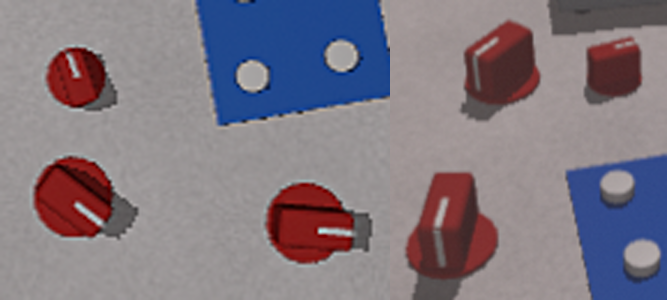

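The smallest knob is the one at top (335,275), side (288,283). Its skirt is about 20 px, or about 55 mm, which matches the 56 mm given; the other two are about 27 px, or about 72 mm. The tablets' top centres came out at z≈0.016, against 0.015 expected. Next I'll move the two tablets nearest the unit.

```bash
cat >> h.py <<'E'
def best(p,yaw):
    c=[(abs(q[5]),y,q) for y in (yaw,yaw+np.pi) for q in [manip.solve_ik(p,down(y))] if q is not None]
    return down(min(c,key=lambda a:a[0])[1])
def st(s): print(s,'t',round(manip.get_time(),2),'p',np.round(manip.get_position(),4),'w',round(manip.get_width(),4),'F',np.round(manip.get_contact_force(),1))
E
python3 - <<'E'
from h import *
yaw=np.radians(97)
p=np.array([.5378,-.1987,.12]); o=best(p,yaw)
manip.command_gripper(.056,30)
manip.move_to(p+[0,0,.1],o); manip.servo_line(p*[1,1,0]+[0,0,.05],o,.25)
c=snap('wrist','w1'); st('above')
manip.servo_line(p*[1,1,0]+[0,0,.0265],rate=.08); st('low')
manip.command_gripper(.02,30); st('grip')
manip.servo_line(p,rate=.2); st('up'); snap('wrist','w2')
E
```

```text
above t 3.32 p [ 0.5389 -0.1994  0.0514] w 0.0563 F [ 0.2  0.6 -0.1]
low t 3.76 p [ 0.5374 -0.1985  0.0259] w 0.0559 F [-0.2  0.9  0.6]
grip t 4.12 p [ 0.538  -0.1988  0.0269] w 0.028 F [-0.7  0.   3. ]
up t 4.73 p [ 0.5374 -0.1985  0.1196] w 0.028 F [ 0.1  0.4 -1. ]
```

```bash
python3 - <<'E'
from h import *
a=cv2.imread('pics/w1.png');b=cv2.imread('pics/w2.png')
cv2.imwrite('pics/w12.png',cv2.resize(np.hstack([a,b]),(800,300)))
E
```

```text
(no output)
```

View pics/w12.png

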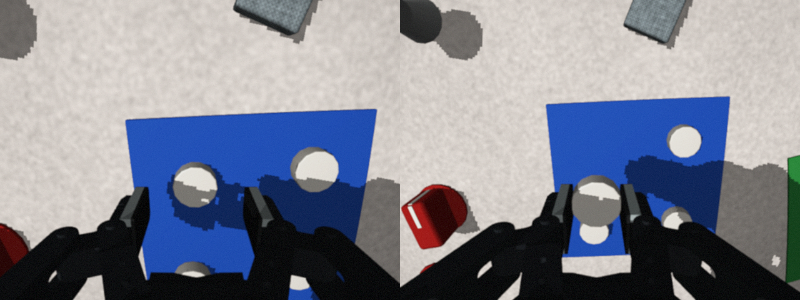

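The first tablet is in the jaws (right half, 596,200) and the mat shows behind it. I'll place it in the dish, fetch the second, and take wrist views of the shaft on the way.

```bash
python3 - <<'E'
from h import *
yaw=np.radians(97)
ux=np.array([.142,.0135,0]); ux/=np.linalg.norm(ux); d=np.array([.454,.1625,0])
def place(q,n):
    o=best(q+[0,0,.15],np.radians(95.5)); manip.move_to(q+[0,0,.17],o); snap('wrist',n)
    manip.servo_line(q+[0,0,.0835],o,.15); st('low')
    manip.command_gripper(.044,30); manip.servo_line(q+[0,0,.19],rate=.2); st('placed')
place(d+ux*.02,'w3')
p=np.array([.4543,-.2064,0]); o=best(p+[0,0,.1],yaw)
manip.move_to(p+[0,0,.12],o); manip.command_gripper(.056); manip.servo_line(p+[0,0,.0265],o,.15); st('low')
manip.command_gripper(.02,30); manip.servo_line(p+[0,0,.12],rate=.25); st('grip')
place(d-ux*.02,'w4')
snap('wrist','w5'); 
a=cv2.imread('pics/w3.png');b=cv2.imread('pics/w5.png')
cv2.imwrite('pics/w35.png',cv2.resize(np.hstack([a,b]),(800,300)))
E
```

```text
low t 7.64 p [0.4743 0.1644 0.0839] w 0.0281 F [-0.1  0.1  0. ]
placed t 8.62 p [0.4734 0.1642 0.1895] w 0.0438 F [-0.8  0.3 -1. ]
low t 11.7 p [ 0.4546 -0.2065  0.0269] w 0.0563 F [ 0.6 -0.3  0.1]
grip t 12.58 p [ 0.4546 -0.2065  0.1211] w 0.0282 F [-0.2 -0.5 -0.1]
low t 15.37 p [0.4342 0.1605 0.0833] w 0.0281 F [ 0.4  0.3 -0.2]
placed t 16.35 p [0.4336 0.1605 0.1895] w 0.0443 F [-0.5  0.5 -0.2]
```

View pics/w35.png

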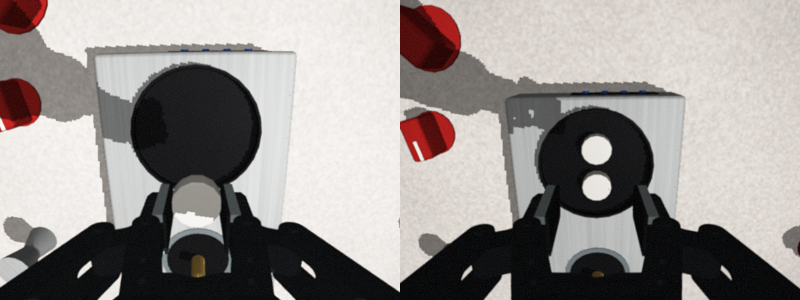

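Both tablets lie in the dish (right half: 597,150 and 597,187). Next, wrist views of the shaft, two places each, then of the knob.

```bash
python3 - <<'E'
from h import *
s=np.array([.5965,.175,0]); o=manip.get_ee_rot()
manip.command_gripper(.085)
for i,dx in enumerate((.03,.085)):
    manip.servo_line(s+[dx,0,.2],o,.2); manip.hold(.2); snap('wrist','s%d'%i)
k=np.array([.453,-.044,0]); o=best(k+[.0,0,.2],np.radians(95))
manip.move_to(k+[0,0,.2],o); z=R.from_rotvec(o).as_matrix()[:,2]
c=manip.camera('wrist'); sg=np.sign(np.array(c['mount'])[2,3])
for i,dx in enumerate((.03,.08)):
    manip.servo_line(k-z*sg*dx+[0,0,.19],o,.2); manip.hold(.2); snap('wrist','k%d'%i)
st('')
cv2.imwrite('pics/sk.png',cv2.resize(np.vstack([np.hstack([cv2.imread('pics/%s.png'%n) for n in r]) for r in (('s0','s1'),('k0','k1'))]),(800,600)))
E
```

```text
t 22.56 p [ 0.3742 -0.051   0.1901] w 0.0845 F [ 0.1 -0.3  0.3]
```

View pics/sk.png

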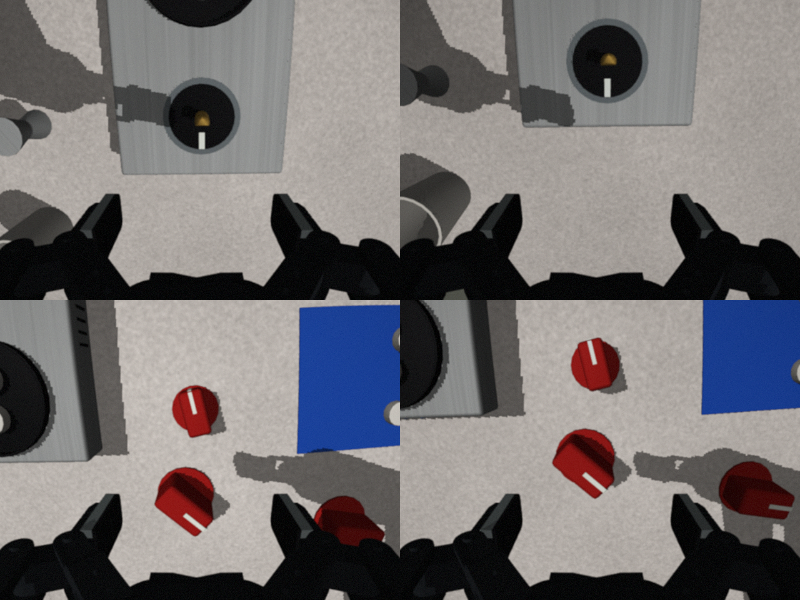

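Top row: the shaft's black disc is at (201,117) in s0 and (607,60) in s1, with the brass shaft in the middle and its white line pointing down in the picture. Bottom row: the small knob is at (195,410) in k0 and (595,362) in k1, with its white pointer going up from the centre. I'll triangulate these now.

```bash
python3 - <<'E'
from h import *
L=lambda n: pickle.load(open('pics/%s.pkl'%n,'rb'))
def near(m,uv):
    n,l,s,ce=cv2.connectedComponentsWithStats(m); ok=[i for i in range(1,n) if s[i,4]>25]
    i=min(ok,key=lambda i:np.linalg.norm(ce[i]-uv)); return (l==i).astype(np.uint8),ce[i],s[i,4]
def ends(m):
    pts=np.argwhere(m)[:,::-1].astype(float); c=pts.mean(0); u=np.linalg.svd(pts-c,full_matrices=False)[2][0]
    t=(pts-c)@u; a,b=np.percentile(t,[1,99]); return c,c+u*(a-.4),c+u*(b+.4)
def P(c,uv,z): return plane(c,*uv,z)
obs={}
for n,uv in (('s0',(322,187)),('s1',(331,96))):
    c=L(n); im=c['image']; h=cv2.cvtColor(im,cv2.COLOR_RGB2HSV)
    roi=np.zeros(h.shape[:2],np.uint8); cv2.circle(roi,uv,62,1,-1)
    # inner black disc
    dk=cv2.inRange(h,(0,0,0),(180,255,40))*roi; m,ce,a=near(dk,uv)
    hull=cv2.convexHull(cv2.findContours(m,0,2)[0][0] if 0 else np.argwhere(m)[:,::-1].astype(np.int32)); el=cv2.fitEllipse(hull)
    br=cv2.inRange(h,(12,90,60),(30,255,255))*roi; mb,cb,ab=near(br,uv)
    wh=cv2.inRange(h,(0,0,150),(180,50,255))*cv2.circle(np.zeros_like(roi),uv,50,1,-1); mw,cw,aw=near(wh,(uv[0],uv[1]+35))
    c0,e1,e2=ends(mw); w1,w2=P(c,e1,.057),P(c,e2,.057)
    cc=P(c,el[0],.057); d=P(c,c0,.057)-cc
    print(n,'disc',np.round(el,1) if 0 else el,'->',cc.round(4),'r',np.round(np.array(el[1])/2,1),'line ends',w1.round(4),w2.round(4),'ang(line)',np.degrees(np.arctan2(*(w2-w1)[1::-1])).round(1),'ang(c->line)',np.degrees(np.arctan2(d[1],d[0])).round(1),'brass',cb.round(1),ab,P(c,cb,.087).round(4))
    obs.setdefault('disc',[]).append((c,*el[0])); obs.setdefault('brass',[]).append((c,*cb)); obs.setdefault('line',[]).append((c,*c0))
for n,uv in (('k0',(312,176)),('k1',(312,100))):
    c=L(n); h=cv2.cvtColor(c['image'],cv2.COLOR_RGB2HSV)
    roi=cv2.circle(np.zeros(h.shape[:2],np.uint8),uv,60,1,-1)
    rd=(cv2.inRange(h,(0,110,40),(8,255,255))|cv2.inRange(h,(172,110,40),(180,255,255)))*roi; m,ce,a=near(rd,uv)
    f=cv2.morphologyEx(m,cv2.MORPH_CLOSE,np.ones((9,9))); x=np.argwhere(f)[:,::-1]
    wh=cv2.inRange(h,(0,0,140),(180,90,255))*f; mw,cw,aw=near(wh,ce)
    c0,e1,e2=ends(mw); 
    if e1[1]<e2[1]: e1,e2=e2,e1
    w1,w2=P(c,e1,.04),P(c,e2,.04)
    lft,rgt=x[x[:,0].argmin()],x[x[:,0].argmax()]
    print(n,'red',ce.round(1),a,'line in->out',w1.round(4),w2.round(4),'ang',np.degrees(np.arctan2(*(w2-w1)[1::-1])).round(1),'skirt L/R',P(c,lft,.004).round(4),P(c,rgt,.004).round(4))
    for k,e in (('kin',e1),('kout',e2)): obs.setdefault(k,[]).append((c,*e))
for k,v in obs.items(): print(k,[x.round(4) for x in tri(v)])
E
```

```text
s0 disc ((321.67156982421875, 186.0157928466797), (102.72325897216797, 105.5533447265625), 84.6375732421875) -> [0.5985 0.1756 0.057 ] r [51.4 52.8] line ends [0.6151 0.1778 0.057 ] [0.6319 0.1795 0.057 ] ang(line) 5.7 ang(c->line) 7.0 brass [325.1 193.1] 311 [0.5971 0.1769 0.087 ]
s1 disc ((331.2424621582031, 97.55118560791016), (110.4485855102539, 114.484619140625), 6.530038833618164) -> [0.5987 0.1759 0.057 ] r [55.2 57.2] line ends [0.6151 0.1779 0.057 ] [0.6272 0.179  0.057 ] ang(line) 5.3 ang(c->line) 6.3 brass [335.2  95.3] 302 [0.5982 0.1768 0.087 ]
k0 red [313.1 176.9] 4249 line in->out [ 0.4543 -0.0441  0.04  ] [ 0.478  -0.0359  0.04  ] ang 19.1 skirt L/R [ 0.4563 -0.0175  0.004 ] [ 0.4602 -0.071   0.004 ]
k1 red [312.3 104.4] 4624 line in->out [ 0.4543 -0.0442  0.04  ] [ 0.4758 -0.0367  0.04  ] ang 19.3 skirt L/R [ 0.4551 -0.0174  0.004 ] [ 0.4611 -0.0706  0.004 ]
disc [array([0.5986, 0.1758, 0.0561]), np.float64(0.0002)]
brass [array([0.598 , 0.1771, 0.0819]), np.float64(0.0)]
line [array([0.6204, 0.178 , 0.0687]), np.float64(0.0001)]
kin [array([ 0.4543, -0.0442,  0.0399]), np.float64(0.0)]
kout [array([ 0.477 , -0.036 ,  0.0272]), np.float64(0.0003)]
```

Both fixes agree:

| Item | Position (m) | Angle | Check |
|---|---|---|---|
| Shaft | (0.5986, 0.1763) | 6.3° | disc z 0.056 (0.057 expected); dish + 145 mm gives the same xy |
| Knob | (0.4543, −0.0442) | 19.2° | pointer start z 0.0399 (0.040 expected) |

Grasping the knob now.

```bash
python3 - <<'E'
from h import *
k=np.array([.4543,-.0442,0]); a=np.radians(19.2); s=np.array([.5986,.1763,0]); b=np.radians(6.3)
def q6(y): return [abs(x[5]) for x in (manip.solve_ik(k+[0,0,.12],down(a+y)),manip.solve_ik(s+[0,0,.16],down(b+y))) if x is not None]
y=min((np.pi/2,-np.pi/2),key=lambda y:max(q6(y))); print(y,q6(y))
manip.move_to(k+[0,0,.12],down(a+y)); manip.command_gripper(.06,60)
manip.servo_line(k+[0,0,.031],down(a+y),.1); st('low')
manip.command_gripper(.015,60); st('grip')
manip.servo_line(k+[0,0,.16],rate=.15); st('up')
manip.move_to(s+[0,0,.16],down(b+y)); manip.hold(.3); st('over'); snap('wrist','h0')
manip.servo_line(s+[0,0,.128],rate=.1); manip.hold(.2); st('pre'); snap('wrist','h1'); snap('side','h2')
a=cv2.imread('pics/h1.png'); c=cv2.imread('pics/h2.png')[150:290,250:437]
cv2.imwrite('pics/h12.png',np.hstack([cv2.resize(a,(400,300)),cv2.resize(c,(400,300))]))
E
```

```text
-1.5707963267948966 [np.float64(1.112631828106954), np.float64(1.7281918162147782)]
low t 24.48 p [ 0.4546 -0.0442  0.0313] w 0.0598 F [ 0.4 -0.2  0.8]
grip t 24.89 p [ 0.4547 -0.0442  0.0317] w 0.0249 F [-1.   0.9  5.2]
up t 25.9 p [ 0.4537 -0.0441  0.1594] w 0.0251 F [-0.1  0.2 -0.9]
over t 27.23 p [0.5985 0.1753 0.1602] w 0.0253 F [-0.9  0.8 -0.9]
pre t 27.94 p [0.5991 0.1764 0.1286] w 0.0251 F [ 0.9 -0.3 -0.1]
```

View pics/h12.png

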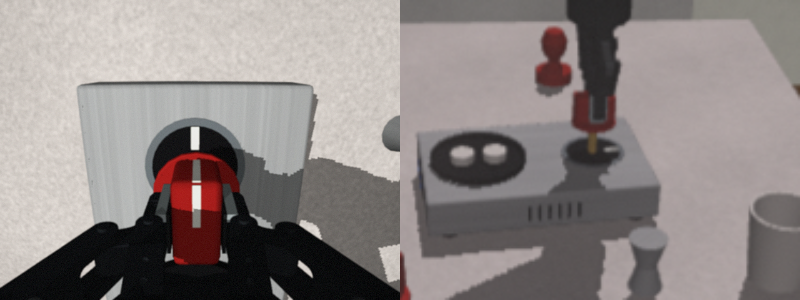

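The knob is held. In the wrist view (left half) its pointer (197,190) is in line with the disc's white line (195,138), and the shaft is under the bore in the side view. Now inserting step by step with force checks.

```bash
python3 - <<'E'
from h import *
x,y=.5986,.1763
for z in (.119,.114,.110,.106,.102,.100,.0985):
    manip.servo_line([x,y,z],rate=.04); manip.hold(.1); st(z)
    if manip.get_contact_force()[2]>15: break
E
```

```text
0.119 t 28.52 p [0.5986 0.1763 0.1189] w 0.0249 F [ 0.2  0.3 -0.4]
0.114 t 28.89 p [0.5986 0.1763 0.1139] w 0.0251 F [-0.7  0.1 -0.2]
0.11 t 29.24 p [0.5988 0.1765 0.1099] w 0.0251 F [ 1.7  1.3 -2.6]
0.106 t 29.59 p [0.5988 0.1765 0.1059] w 0.0253 F [ 2.   3.4 -3.8]
0.102 t 29.94 p [0.5988 0.1765 0.1019] w 0.025 F [ 3.   4.4 -3.1]
0.1 t 30.29 p [0.5988 0.1766 0.1001] w 0.0248 F [2.3 4.3 0.6]
0.0985 t 30.64 p [0.5989 0.1765 0.0987] w 0.0253 F [1.7 4.4 0.7]
```

```bash
python3 - <<'E'
from h import *
x,y=.5986,.1763
for z in (.097,.0955,.094,.0925,.091,.0895,.088,.0865):
    manip.servo_line([x,y,z],rate=.04); manip.hold(.2); f=np.mean([manip.get_contact_force()[2]]); st(z)
    if f>16: break
E
```

```text
0.097 t 31.09 p [0.5989 0.1766 0.0974] w 0.025 F [1.8 4.7 2.9]
0.0955 t 31.54 p [0.5989 0.1766 0.0958] w 0.0254 F [0.8 5.3 4.1]
0.094 t 31.99 p [0.5989 0.1766 0.0945] w 0.0254 F [1.  4.8 5.5]
0.0925 t 32.44 p [0.5989 0.1766 0.0931] w 0.0249 F [0.9 5.6 8. ]
0.091 t 32.89 p [0.599  0.1766 0.0917] w 0.0249 F [-0.9  4.6  8. ]
0.0895 t 33.34 p [0.5991 0.1766 0.0913] w 0.0248 F [-3.5  3.6 16.6]
```

The force follows the spring curve (about 4 N rising to 8 N over 7 mm) and then jumps at z≈0.0914, which is the end stop. One last look, held pressed.

```bash
python3 - <<'E'
from h import *
manip.hold(.5); st('held'); snap('wrist','f1'); snap('side','f2'); snap('top','f3')
c=cv2.imread('pics/f2.png')[150:390,180:500]; t=cv2.imread('pics/f3.png')[130:350,200:493]
cv2.imwrite('pics/f.png',np.vstack([np.hstack([cv2.resize(i,(400,300)) for i in (cv2.imread('pics/f1.png'),c)]),np.hstack([cv2.resize(t,(400,300)),cv2.resize(cv2.imread('pics/f2.png')[190:260,290:383],(400,300))])]))
E
```

```text
held t 33.84 p [0.5991 0.1766 0.0913] w 0.0253 F [-2.1  3.9 16. ]
```

View pics/f.png

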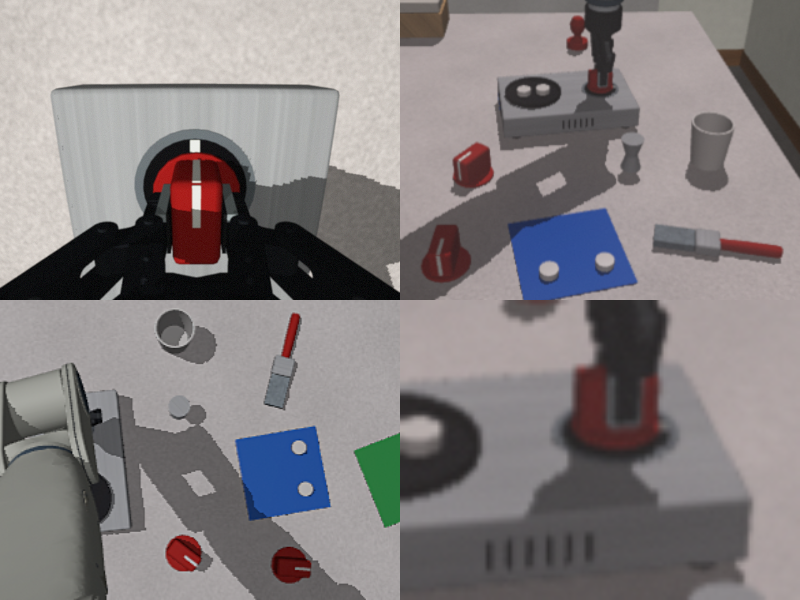

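The knob sits low, just above the disc, with its pointer in line with the white line (195,145). Two tablets are in the dish and two on the mat, and the bystanders in view haven't moved. Handing in.

```bash
python3 -c "
from h import *
manip.sign_off(); st('end')"
```

```text
the job is handed in; nothing more can be done
the job is handed in; nothing more can be done
```

The job is done and handed in at about 34 s of the 72 s allowed. Two tablets are in the dish, two are still on the mat, and the arm is holding the smallest red knob pressed down on the shaft.

- **Knob fit:** the pointer was turned to the shaft's measured 6.3°, and the last wrist view shows it in line with the white line. The knob slid over the shaft with only small side forces, up to about 5 N.
- **Press:** the force rose from about 3 N to 8 N over the travel, roughly as the spring should. It then jumped to about 16 N at TCP z = 0.0913, which I take as the end stop. That is about 7 mm below the home height, and the knob is gripped at 60 N.
- **Other objects:** the final pictures show the measure, cup, tamper, brush and the two larger knobs where they were.

**Small disagreements:**
- The outer end of the knob's pointer triangulated to z = 0.027 instead of 0.040, because its end was cut off differently in the two views. I used the inner end, at z = 0.0399, and the angle, which agreed in both views.
- The centre of the shaft's white line also came out high, at z = 0.069 instead of 0.057, probably for the same reason. I took the shaft's position from the disc instead, which came out at z = 0.056.
- The force reading dipped to about −4 N during insertion, before the knob was home. I did not find out why.

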